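# Find the full styling-foam can by feel and hold it up

## Robot

A 7-joint arm with a two-finger parallel gripper is mounted at the origin on the work surface. World frame = base frame: x ahead of the robot, y to its left, z up, the work surface at z = 0. Lengths are in m, angles in rad, forces in N, time in s.
With the tool pointing down it reaches from about 0.4 to 0.85 m from the base axis. Payload 10.4 kg.
Tool frame: the origin (TCP) lies midway between the tips of the shut fingers; the grasp point (between the pads) lies 19 mm behind it (r.tcp_to_grasp is the z of the grasp point in the tool frame, in m); z points along the fingers, x is the direction in which the jaws open and shut, and the axes are right-handed (so a half turn about z gives the same grasp; the last joint's range is limited). The gripper opens to 87 mm and grips with 3 to 60 N. Pads are 19 mm wide; open, the fingers measure 117 mm over their backs; the gripper's body (75 mm by 190 mm) begins 51 mm behind the grasp point.
Start: joints at [1.189, 0.332, -0.065, 1.46, 0.022, 1.35, -0.088], TCP at [0.219, -0.585, 0.223] pointing down, gripper open.
Joint ranges: [-2.6, 2.6], [-0.5, 2.12], [-1.47, 1.34], [0.16, 2.42], [-1.27, 4.41], [0.06, 2.06], [-2.6, 2.6]. Speed limits (rad/s): [2.22, 2.22, 2.79, 2.79, 3.14, 3.14, 3.14].

## Interface

Orientations are given as a unit quaternion [x, y, z, w].
In Python, from bench import r, camera, close_job gives the robot as it stands. The module is installed in compiled form; this text tells all that it offers.
- The arm moves only by the shell command python3 -m crank 'ROWS' [FORCE]. ROWS is JSON, a list of rows, each an object of numbers: "x", "y", "z": the shift along the tool's x, y, z scaled (see below); "ax", "ay", "az": the turn, a rotation vector about the tool's x, y, z scaled (see below); "claw": the closure, from -1 (fully open) to 1 (shut), so that 0 is half open. A call has exactly 5 rows; each row is the pose to reach, as a shift and turn from the pose commanded when the call began, along the tool's axes at that moment; what a row does not reach only later rows make up. The controller multiplies each number of a shift by 1 m and each number of a turn by 2 rad. A row lasts 1/12 s, in which the tool goes at most 41.7 mm and 7.16 degrees, less where a joint would pass 70% of its speed; a pose out of reach is approached as far as the arm can. A call with a number of a shift or a turn outside -1 to 1 is refused whole. A call with a gripper value outside its range is refused whole. The fingers move at their own pace and stop on an object; FORCE is the grip in N (left out, the last holds). Time passes only in rows, so rows that repeat a pose let the fingers close, or fill a call up. It gives the time, the measured TCP pose, the force and the opening at its end, in the units of the state.
- r.read_state(): the state, without advancing time (a new reading comes with each control period).
- camera(name): name is "scene" or "top"; returns a dict with "color" (384x512x3 uint8, blue, green, red), "fx", "fy", "cx", "cy" (pixels), "eye" and "orientation" of the camera in the world. Camera axes: x right, y down, z forward; pixel columns grow to the right and rows downward; lengths in m; the calibration is good to about 2 mm. A picture is of the moment at which its call begins. There is no depth.
- close_job(): hands the job in, once; it reports no verdict.
The state is a dict: "time": time; "joint_positions": joint angles; "joint_vel": joint speeds; "joint_torque": joint torques, N m; "ee_pos": TCP position; "eef_rot": TCP orientation; "ft_force": force on the tool from outside, world axes, zero at the start; "torque": the same for the moment, N m; "width": finger opening in m.
Only numpy, scipy, OpenCV 4.12 (cv2) and the standard library are available. Lean on these libraries where they do the work, as an engineer would, in place of code of your own. Each camera call takes 0.05 s, during which the arm holds its last target. There are 200 camera calls.

## Task

Three identical closed cans of styling foam stand on the salon counter: one is full, the other two are part used. Pick each up to feel its weight, stand the two lighter ones upright in the black tray, and finish still holding the heaviest one up in the gripper, upright, still and at least 10 cm above the counter. Keep the cans upright, set them down instead of dropping them, and leave the hairbrush, the wax jar and the water mister where they are.

Things in the scene. Friction and masses are not known exactly. Their poses are not given: they have to be found in the camera images.
- can_a: First of three identical closed aerosol cans: upright rigid cylinder, navy blue with a white band and a yellow line, 54 mm in diameter up to z = 125 mm, then a white 52 mm cap up to 150 mm. Origin: centre of its underside; z up along the can. Weighs 70 to 370 g, which cannot be seen; the full can is at least 100 g heavier than either other one.
- can_b: Second of the three identical cans, described under can_a. Which of the three is the full one differs from run to run. What fills a can sits in its lower half and can shift a millimetre or two.
- can_c: Third of the three identical cans, described under can_a.
- tray: Black low tray fixed on the counter, open on top, 300 mm long (its x axis) by 140 mm wide (its y axis), walls 5 mm thick and 22 mm high, inner floor 5 mm above the counter. Empty at the start, with room for three cans in a row along its length. Origin at the centre of its underside on the counter.
- brush: Round hairbrush lying on the counter, leave alone: 205 mm long, 42 mm thick, wooden handle towards its -x, dark bristle roller towards its +x. Origin on the counter under the place where handle and roller meet.
- wax_jar: Amber wax jar with a black lid, leave alone: 68 mm in diameter, 55 mm tall. Origin at the centre of its underside.
- mister: Pale water mister with a black trigger head, leave alone: 70 mm in diameter, 168 mm tall, its nozzle reaches 48 mm towards its -x. Origin at the centre of its underside.
There are look-alikes about, which are no part of the job. Leave any orange or red look-alike of the can_a alone.

How it is judged:
At the end, for the whole second after the job is handed in: The heaviest can hangs still in the fingers alone, underside over 90 mm above the counter, within 0.3 rad of upright; the two lighter ones (each weighs under 2.4 N on the tray; the full one more) stand let go on the tray's floor, upright within 0.1 rad ((((height (world z) of can_a above 0.09 m and angle between can_a's own z axis and vertical below 0.3 rad and linear speed of can_a below 0.05 m/s and contact force between can_a and the fingers above 1 N and contact force between can_a and tray below 0.05 N and contact force between can_a and can_b below 0.05 N and contact force between can_a and can_c below 0.05 N and contact force between can_a and mister below 0.05 N and contact force between can_a and wax_jar below 0.05 N and contact force between can_a and brush below 0.05 N) and (x of can_b in the frame of tray between -0.13 and 0.13 m and y of can_b in the frame of tray between -0.05 and 0.05 m and z of can_b in the frame of tray below 0.015 m and angle between can_b's own z axis and vertical below 0.1 rad and linear speed of can_b below 0.03 m/s and contact force between can_b and tray between 0.3 and 2.4 N and contact force between can_b and the fingers below 0.1 N) and (x of can_c in the frame of tray between -0.13 and 0.13 m and y of can_c in the frame of tray between -0.05 and 0.05 m and z of can_c in the frame of tray below 0.015 m and angle between can_c's own z axis and vertical below 0.1 rad and linear speed of can_c below 0.03 m/s and contact force between can_c and tray between 0.3 and 2.4 N and contact force between can_c and the fingers below 0.1 N)) or ((height (world z) of can_b above 0.09 m and angle between can_b's own z axis and vertical below 0.3 rad and linear speed of can_b below 0.05 m/s and contact force between can_b and the fingers above 1 N and contact force between can_b and tray below 0.05 N and contact force between can_b and can_a below 0.05 N and contact force between can_b and can_c below 0.05 N and contact force between can_b and mister below 0.05 N and contact force between can_b and wax_jar below 0.05 N and contact force between can_b and brush below 0.05 N) and (x of can_a in the frame of tray between -0.13 and 0.13 m and y of can_a in the frame of tray between -0.05 and 0.05 m and z of can_a in the frame of tray below 0.015 m and angle between can_a's own z axis and vertical below 0.1 rad and linear speed of can_a below 0.03 m/s and contact force between can_a and tray between 0.3 and 2.4 N and contact force between can_a and the fingers below 0.1 N) and (x of can_c in the frame of tray between -0.13 and 0.13 m and y of can_c in the frame of tray between -0.05 and 0.05 m and z of can_c in the frame of tray below 0.015 m and angle between can_c's own z axis and vertical below 0.1 rad and linear speed of can_c below 0.03 m/s and contact force between can_c and tray between 0.3 and 2.4 N and contact force between can_c and the fingers below 0.1 N)) or ((height (world z) of can_c above 0.09 m and angle between can_c's own z axis and vertical below 0.3 rad and linear speed of can_c below 0.05 m/s and contact force between can_c and the fingers above 1 N and contact force between can_c and tray below 0.05 N and contact force between can_c and can_a below 0.05 N and contact force between can_c and can_b below 0.05 N and contact force between can_c and mister below 0.05 N and contact force between can_c and wax_jar below 0.05 N and contact force between can_c and brush below 0.05 N) and (x of can_a in the frame of tray between -0.13 and 0.13 m and y of can_a in the frame of tray between -0.05 and 0.05 m and z of can_a in the frame of tray below 0.015 m and angle between can_a's own z axis and vertical below 0.1 rad and linear speed of can_a below 0.03 m/s and contact force between can_a and tray between 0.3 and 2.4 N and contact force between can_a and the fingers below 0.1 N) and (x of can_b in the frame of tray between -0.13 and 0.13 m and y of can_b in the frame of tray between -0.05 and 0.05 m and z of can_b in the frame of tray below 0.015 m and angle between can_b's own z axis and vertical below 0.1 rad and linear speed of can_b below 0.03 m/s and contact force between can_b and tray between 0.3 and 2.4 N and contact force between can_b and the fingers below 0.1 N)))); the arm keeps its last pose, push and grip.
It fails at once if the hairbrush was moved more than 40 mm or knocked over (distance of brush from where it was at the start of the episode above 0.04 m).
It fails at once if the wax jar was moved more than 40 mm or knocked over (distance of wax_jar from where it was at the start of the episode above 0.04 m or angle between wax_jar's own z axis and vertical above 0.5 rad).
It fails at once if the water mister was moved more than 40 mm or knocked over (distance of mister from where it was at the start of the episode above 0.04 m or angle between mister's own z axis and vertical above 0.5 rad).
It fails at once if a can was tipped more than 0.6 rad (angle between any of can_a, can_b, can_c's own z axis and vertical above 0.6 rad).
It fails at once if a can was dropped (falling faster than 0.7 m/s out of the fingers, a drop of 25 mm) ((linear speed of can_a above 0.7 m/s and contact force between can_a and the fingers below 0.05 N) or (linear speed of can_b above 0.7 m/s and contact force between can_b and the fingers below 0.05 N) or (linear speed of can_c above 0.7 m/s and contact force between can_c and the fingers below 0.05 N)).
It also fails if it takes over 72 s, if anything falls off the work surface, if the arm or the gripper's body presses on something with over 40 N, if the wrist force passes 120 N, or if a joint passes its speed limit or range.

## Working session

There is one attempt and no reset: what is moved stays moved. The work goes in short steps, Python scripts to look and compute and a shell command to move; the robot and the scene stay as the last step left them, time stands still between calls to the robot, and variables do not carry over. Pictures are saved under pics/ and viewed, about 8 in all and at most 12, crops included, and the job is handed in when it is done.

```bash
mkdir -p pics; python3 - <<'E'
from bench import r,camera
import cv2,numpy as np
print(r.read_state(), r.tcp_to_grasp)
for n in("scene","top"):
    c=camera(n);cv2.imwrite(f"pics/{n}0.png",c["color"]);print({k:v for k,v in c.items() if k!="color"})
E
```

```text
{'time': 0.0, 'joint_positions': array([ 1.18939097,  0.33281231, -0.06469811,  1.46094126,  0.02160405,
        1.34989022, -0.08851459]), 'joint_vel': array([-4.29431562e-05, -1.35745216e-03, -4.12159875e-04, -1.25478712e-03,
        2.84552121e-03,  5.83231392e-04, -1.65696519e-03]), 'joint_torque': array([-9.95990013e-04, -6.23246241e+01,  2.40984466e-02, -3.89891338e+01,
       -6.15042541e-02,  3.98025813e-02,  1.82905665e-04]), 'ee_pos': array([ 0.21933036, -0.58484271,  0.22179115]), 'eef_rot': array([ 8.21936874e-01, -5.69578191e-01, -5.75908063e-04, -3.57336374e-04]), 'ft_force': array([ 0.25236202, -0.34703148, -0.64540229]), 'torque': array([-0.0218262 ,  0.03947072,  0.03292884]), 'width': 0.0867377198665676} -0.0187
{'fx': 364.02028328743273, 'fy': 364.02028328743273, 'cx': 252.70063797216275, 'cy': 193.01317414248317, 'eye': array([ 1.12402696, -0.32161133,  0.91064069]), 'orientation': array([ 0.7908965 ,  0.52824096, -0.16403682, -0.26179408])}
{'fx': 387.0383137102128, 'fy': 387.0383137102128, 'cx': 256.9303962841314, 'cy': 201.35282075379845, 'eye': array([ 0.41402316, -0.05243817,  1.12322404]), 'orientation': array([ 0.71128527, -0.70034773,  0.05019471, -0.03266208])}
```

View pics/scene0.png

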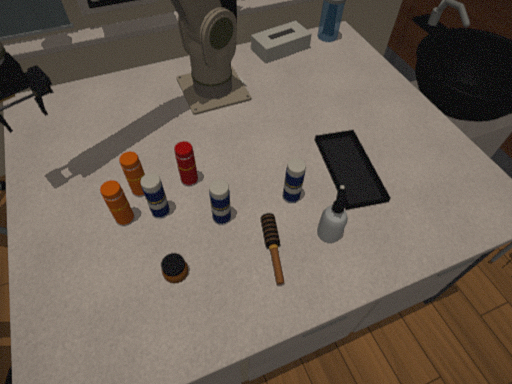

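View pics/top0.png

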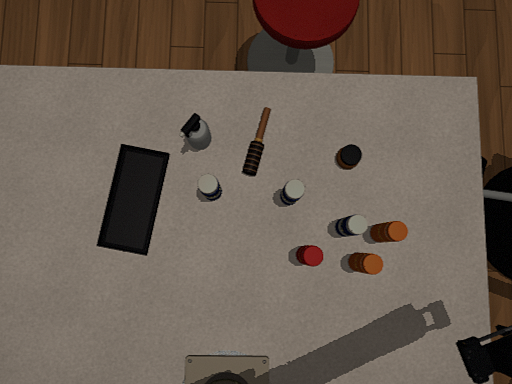

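Scene view: navy cans at about (155,195), (221,203) and (293,181), with orange and red look-alikes, brush, jar, mister and black tray (350,168). Top view: white caps at (208,183), (293,187) and (356,224), tray at (133,200). Next I measure them.

```bash
cat > h.py <<'E'
import cv2,numpy as np
from scipy.spatial.transform import Rotation as R
from bench import r,camera
def ray(c,p,z):
    d=R.from_quat(c["orientation"]).apply([(p[0]-c["cx"])/c["fx"],(p[1]-c["cy"])/c["fy"],1]);e=np.array(c["eye"])
    return e+d*(z-e[2])/d[2]
def pix(c,P):
    q=R.from_quat(c["orientation"]).inv().apply(np.array(P)-c["eye"]);return np.array([c["fx"]*q[0]/q[2]+c["cx"],c["fy"]*q[1]/q[2]+c["cy"]])
E
python3 - <<'E'
from h import *
for n,seeds in(("top",[(208,183),(293,187),(356,224)]),("scene",[(293,168),(219,188),(152,183)])):
    c=camera(n);im=c["color"];print(n)
    hsv=cv2.cvtColor(im,cv2.COLOR_BGR2HSV)
    print("counter",im[300,150] if n=="top" else im[250,100])
    for s in seeds: print([list(map(int,im[s[1]+k,s[0]])) for k in(-6,0,6)])
    big=[cv2.resize(im[y-30:y+50,x-40:x+40],None,fx=3.3,fy=3.3,interpolation=cv2.INTER_NEAREST) for x,y in seeds]
    cv2.imwrite(f"pics/z_{n}.png",np.hstack(big))
    # tray: dark region
    m=(im.max(2)<45).astype(np.uint8)
    cs,_=cv2.findContours(m,cv2.RETR_EXTERNAL,cv2.CHAIN_APPROX_NONE)
    for k in cs:
        a=cv2.contourArea(k);b=cv2.minAreaRect(k)
        if 1500<a: 
            print(a,b,[ray(c,p,.022).round(3)[:2] for p in cv2.boxPoints(b)])
cv2.imwrite("pics/z.png",np.vstack([cv2.imread("pics/z_top.png"),cv2.imread("pics/z_scene.png")]))
E
```

```text
top
counter [104 114 126]
[[120, 133, 139], [121, 135, 139], [120, 135, 137]]
[[121, 135, 138], [124, 139, 139], [123, 138, 137]]
[[121, 134, 136], [124, 138, 139], [123, 138, 138]]
2095.0 ((487.48077392578125, 354.40380859375), (53.53969955444336, 57.658138275146484), 78.69007110595703) [array([ 0.181, -0.634]), array([ 0.213, -0.796]), array([ 0.072, -0.817]), array([ 0.042, -0.657])]
1842.5 ((497.5, 238.5), (83.0, 27.0), 90.0) [array([ 0.568, -0.74 ]), array([ 0.569, -0.821]), array([ 0.331, -0.805]), array([ 0.33 , -0.727])]
5077.0 ((133.00001525878906, 199.00001525878906), (50.65999984741211, 105.78814697265625), 12.72435474395752) [array([0.413, 0.368]), array([0.711, 0.32 ]), array([0.68 , 0.176]), array([0.384, 0.229])]
scene
counter [128 140 152]
[[126, 141, 147], [129, 144, 152], [76, 83, 90]]
[[128, 143, 152], [127, 142, 150], [123, 134, 142]]
[[124, 139, 145], [129, 142, 151], [79, 81, 88]]
3332.5 ((351.97137451171875, 168.3838348388672), (80.12568664550781, 58.215660095214844), 76.15930938720703) [array([0.394, 0.23 ]), array([0.408, 0.449]), array([0.715, 0.313]), array([0.694, 0.13 ])]
8356.5 ((454.18255615234375, 64.68597412109375), (136.26364135742188, 101.5322036743164), 16.927513122558594) [array([0.278, 0.552]), array([-0.307,  1.124]), array([0.208, 1.455]), array([0.628, 0.856])]
```

View pics/z.png

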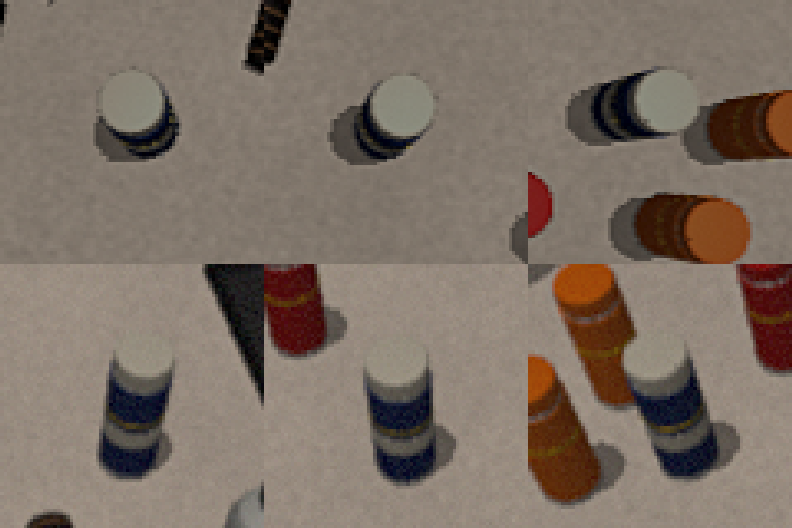

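The crops show three clean cap discs, top row roughly at (208,184), (293,188) and (357,224). I'll measure the discs with a colour mask, along with the obstacles, and check the can positions in the scene view.

```bash
python3 - <<'E'
from h import *
c=camera("top");im=c["color"];b=cv2.GaussianBlur(im,(3,3),0).astype(int)
c2=camera("scene");b2=c2["color"].astype(int)
def comps(m,lo,hi):
    n,l,s,ce=cv2.connectedComponentsWithStats(m.astype(np.uint8));return [(s[i],ce[i],l==i) for i in range(1,n) if lo<s[i][4]<hi]
m=(b[...,1]-b[...,2]>-7)&(b[...,1]>115)
nav=(b2[...,0]-b2[...,2]>20); nav[:120]=0
nv=[ce for s,ce,_ in comps(cv2.morphologyEx(nav.astype(np.uint8),cv2.MORPH_CLOSE,np.ones((9,9))),150,2000)]
print("navy scene",[x.round(1) for x in nv])
for s,ce,k in comps(m,150,900):
    k=cv2.morphologyEx(k.astype(np.uint8),cv2.MORPH_OPEN,np.ones((5,5)))
    cs=max(cv2.findContours(k,0,1)[0],key=cv2.contourArea);e=cv2.fitEllipse(cs)
    P=ray(c,e[0],.15); print("cap",e,P.round(4),"r",np.hypot(*P[:2]).round(3),"diam mm",(e[1][0]*(1.123-.15)/c["fx"]*1e3).__round__(1),"scene z.07 ->",pix(c2,[P[0],P[1],.065]).round(1))
bb=b
for nm,mm,z,lo in(("orange/red",(bb[...,2]-bb[...,0]>60)&(bb[...,2]>110),.15,100),("dark",bb.max(2)<45,.055,60)):
    for s,ce,_ in comps(mm,lo,900):
        if 70<ce[1]<300 and ce[0]<470: print(nm,s,ce.round(),ray(c,ce,z).round(3))
E
```

```text
navy scene [array([292.2, 187.7]), array([220.4, 209. ])]
cap ((208.31607055664062, 183.64732360839844), (14.536465644836426, 17.73089027404785), 42.030181884765625) [0.572  0.0482 0.15  ] r 0.574 diam mm 36.5 scene z.07 -> [290.9 182.9]
cap ((294.77301025390625, 188.129638671875), (16.786216735839844, 17.722373962402344), 107.50269317626953) [ 0.5644 -0.1718  0.15  ] r 0.59 diam mm 42.2 scene z.07 -> [219.3 204.3]
cap ((357.6855163574219, 223.70050048828125), (17.246196746826172, 17.719791412353516), 136.04188537597656) [ 0.4762 -0.3318  0.15  ] r 0.58 diam mm 43.4 scene z.07 -> [155.3 198. ]
orange/red [389 221  19  20 297] [398. 230.] [ 0.461 -0.434  0.15 ]
orange/red [305 247  18  18 273] [314. 255.] [ 0.395 -0.219  0.15 ]
orange/red [364 253  19  21 305] [373. 264.] [ 0.377 -0.369  0.15 ]
dark [181 114  19  24 243] [191. 125.] [0.754 0.111 0.055]
dark [243 141  21  35 400] [253. 158.] [ 0.662 -0.064  0.055]
dark [339 145  22  21 363] [350. 155.] [ 0.677 -0.34   0.055]
dark [202 186  19  15 112] [213. 194.] [0.558 0.043 0.055]
dark [280 188  17  17 126] [286. 198.] [ 0.55  -0.159  0.055]
dark [335 216  19  20 202] [342. 227.] [ 0.473 -0.316  0.055]
```

```bash
cat > d.py <<'E'
import sys
from h import *
# usage: d.py x y z -> shift in tool axes to put TCP there, turn to reach jaw dir (.707,-.707) tool-down
s=r.read_state();q=R.from_quat(s["eef_rot"]);t=np.array(list(map(float,sys.argv[1:4])))
G=R.from_matrix(np.array([[.7071,-.7071,0],[-.7071,-.7071,0],[0,0,-1]]).T)
print("t",s["time"],"pos",s["ee_pos"].round(4),"shift",q.inv().apply(t-s["ee_pos"]).round(4),"turn",((q.inv()*G).as_rotvec()/2).round(4),"F",s["ft_force"].round(2),"T",s["torque"].round(3),"w",round(s["width"],4),"j",s["joint_positions"].round(2))
E
python3 d.py .476 -.332 .222
```

```text
t 0.3 pos [ 0.2194 -0.5851  0.2223] shift [-0.1469 -0.3291  0.0004] turn [-0.000e+00  2.000e-04 -2.133e-01] F [ 0.49  0.68 -0.14] T [-0.015  0.026 -0.013] w 0.0869 j [ 1.19  0.33 -0.06  1.46  0.02  1.35 -0.09]
```

```bash
python3 -m crank '[{"x":-0.014,"y":-0.033,"az":-0.05,"claw":-1},{"x":-0.029,"y":-0.066,"az":-0.1,"claw":-1},{"x":-0.044,"y":-0.1,"az":-0.15,"claw":-1},{"x":-0.059,"y":-0.132,"az":-0.2133,"claw":-1},{"x":-0.073,"y":-0.165,"az":-0.2133,"claw":-1}]' 20; python3 d.py .476 -.332 .222
```

```text
t 0.3 pos [ 0.2194 -0.5851  0.2223] shift [-0.1469 -0.3291  0.0004] turn [-0.000e+00  2.000e-04 -2.133e-01] F [ 0.49  0.68 -0.14] T [-0.015  0.026 -0.013] w 0.0869 j [ 1.19  0.33 -0.06  1.46  0.02  1.35 -0.09]schema error: expected keys x, y, z, ax, ay, az, claw
```

All keys are required in every row.

```bash
python3 -m crank '[{"x":-0.014,"y":-0.033,"z":0,"ax":0,"ay":0,"az":-0.05,"claw":-1},{"x":-0.029,"y":-0.066,"z":0,"ax":0,"ay":0,"az":-0.1,"claw":-1},{"x":-0.044,"y":-0.1,"z":0,"ax":0,"ay":0,"az":-0.15,"claw":-1},{"x":-0.059,"y":-0.132,"z":0,"ax":0,"ay":0,"az":-0.2133,"claw":-1},{"x":-0.073,"y":-0.165,"z":0,"ax":0,"ay":0,"az":-0.2133,"claw":-1}]' 20; python3 d.py .476 -.332 .222
```

```text
time: 0.72
ee_pos: [0.3492, -0.4575, 0.2227]
eef_rot: [0.925, -0.379, 0.0, 0.0]
ft_force: [0.2, -0.1, 0.0]
width: 0.0873
t 0.7167 pos [ 0.3492 -0.4575  0.2227] shift [ 0.0024 -0.1784  0.0006] turn [ 0.0001 -0.0001  0.0041] F [ 0.25 -0.15  0.02] T [-0.072 -0.061 -0.037] w 0.0873 j [ 1.03  0.23 -0.22  1.59  0.05  1.33  0.02]
```

```bash
python3 -m crank '[{"x":0.0006,"y":-0.04,"z":0,"ax":0,"ay":0,"az":0.004,"claw":-1},{"x":0.0012,"y":-0.08,"z":0,"ax":0,"ay":0,"az":0.004,"claw":-1},{"x":0.0018,"y":-0.12,"z":0,"ax":0,"ay":0,"az":0.004,"claw":-1},{"x":0.0024,"y":-0.16,"z":0,"ax":0,"ay":0,"az":0.004,"claw":-1},{"x":0.0024,"y":-0.179,"z":0,"ax":0,"ay":0,"az":0.004,"claw":-1}]' 20; python3 d.py .476 -.332 .090
```

```text
time: 1.13
ee_pos: [0.4804, -0.3289, 0.2228]
eef_rot: [0.923, -0.384, 0.001, -0.001]
ft_force: [-0.2, 0.5, -0.2]
width: 0.087
t 1.1333 pos [ 0.4804 -0.3289  0.2228] shift [-0.0009  0.0056  0.1328] turn [-0.0011 -0.0001 -0.0011] F [-0.15  0.47 -0.24] T [-0.028  0.004  0.036] w 0.087 j [ 0.8   0.26 -0.34  1.57  0.08  1.33 -0.33]
```

```bash
python3 -m crank '[{"x":0,"y":0.003,"z":0,"ax":0,"ay":0,"az":0,"claw":-1},{"x":0,"y":0.003,"z":0.03,"ax":0,"ay":0,"az":0,"claw":-1},{"x":0,"y":0.003,"z":0.06,"ax":0,"ay":0,"az":0,"claw":-1},{"x":0,"y":0.003,"z":0.06,"ax":0,"ay":0,"az":0,"claw":-1},{"x":0,"y":0.003,"z":0.06,"ax":0,"ay":0,"az":0,"claw":-1}]' 20; python3 d.py .476 -.332 .090
python3 - <<'E'
from h import *
a=camera("top")["color"][150:310,250:450];b=camera("scene")["color"][90:250,70:270]
cv2.imwrite("pics/p1.png",np.hstack([cv2.resize(i,(400,320),interpolation=2) for i in(a,b)]))
E
```

```text
time: 1.55
ee_pos: [0.4734, -0.336, 0.1618]
eef_rot: [0.922, -0.387, -0.001, -0.0]
ft_force: [-0.4, 0.2, -0.1]
width: 0.0869
t 1.55 pos [ 0.4734 -0.336   0.1618] shift [-0.0008 -0.0047  0.0718] turn [ 0.0003  0.0015 -0.0042] F [-0.44  0.22 -0.08] T [-0.013 -0.047 -0.025] w 0.0869 j [ 0.81  0.3  -0.33  1.65  0.1   1.22 -0.33]
```

View pics/p1.png

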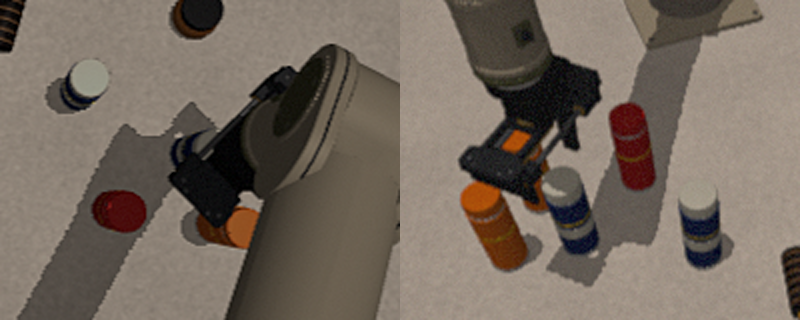

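```bash
python3 - <<'E'
from h import *
s=r.read_state();p=s["ee_pos"];q=R.from_quat(s["eef_rot"])
for n,o in(("top",(250,150)),("scene",(70,90))):
    c=camera(n)
    for nm,v in(("tcp",[0,0,0]),("tip+",[.05,0,0]),("tip-",[-.05,0,0]),("body+",[.095,0,-.07]),("body-",[-.095,0,-.07])):
        print(n,nm,((pix(c,p+q.apply(v))-o)*2).round()+np.array([0,0] if n=="top" else [400,0]))
E
```

```text
top tcp [223. 148.]
top tip+ [250. 120.]
top tip- [195. 176.]
top body+ [297.  88.]
top body- [183. 201.]
scene tcp [551. 173.]
scene tip+ [530. 201.]
scene tip- [572. 146.]
scene body+ [493. 194.]
scene body- [580.  86.]
```

```bash
python3 - <<'E'
from h import *
t=camera("top");c=camera("scene")
for p,g in(((152.5,180.5),(.476,-.332,.15)),((219.3,186.5),(.564,-.172,.15)),((293.5,166),(.572,.048,.15))):
    print(ray(c,p,.15).round(3),pix(c,g).round(1), pix(t,g).round(1), pix(t,ray(c,p,.15)).round(1))
E
```

```text
[ 0.483 -0.324  0.15 ] [148.8 179.4] [357.8 223.8] [354.5 220.9]
[ 0.568 -0.168  0.15 ] [217.3 185.9] [294.8 188.3] [293.2 186.8]
[0.578 0.044 0.15 ] [293.9 164. ] [208.4 183.7] [210.2 181.4]
```

```bash
python3 d.py .480 -.328 .090; python3 -m crank '[{"x":0,"y":-0.007,"z":0,"ax":0,"ay":0,"az":-0.001,"claw":-1},{"x":0,"y":-0.007,"z":0.02,"ax":0,"ay":0,"az":-0.001,"claw":-1},{"x":0,"y":-0.007,"z":0.045,"ax":0,"ay":0,"az":-0.001,"claw":-1},{"x":0,"y":-0.007,"z":0.07,"ax":0,"ay":0,"az":-0.001,"claw":-1},{"x":0,"y":-0.007,"z":0.07,"ax":0,"ay":0,"az":-0.001,"claw":-1}]' 20; python3 d.py .480 -.328 .090
```

```text
t 1.85 pos [ 0.4751 -0.3366  0.1641] shift [-0.0029 -0.0095  0.0741] turn [-0.0002 -0.0012 -0.0041] F [ 0.16 -0.62 -0.33] T [-0.01  -0.013  0.036] w 0.0867 j [ 0.81  0.3  -0.33  1.64  0.1   1.22 -0.33]
time: 2.27
ee_pos: [0.4775, -0.3294, 0.0883]
eef_rot: [0.923, -0.385, -0.003, -0.001]
ft_force: [-1.5, 0.7, -0.3]
width: 0.0869
t 2.2667 pos [ 0.4775 -0.3294  0.0883] shift [ 0.0007 -0.0027 -0.0017] turn [ 0.0005  0.0032 -0.0027] F [-1.53  0.73 -0.3 ] T [ 0.042  0.053 -0.015] w 0.0869 j [ 0.79  0.37 -0.32  1.72  0.13  1.08 -0.36]
```

```bash
python3 -m crank '[{"x":0,"y":0,"z":0,"ax":0,"ay":0,"az":0,"claw":0},{"x":0,"y":0,"z":0,"ax":0,"ay":0,"az":0,"claw":0.5},{"x":0,"y":0,"z":0,"ax":0,"ay":0,"az":0,"claw":1},{"x":0,"y":0,"z":0,"ax":0,"ay":0,"az":0,"claw":1},{"x":0,"y":0,"z":0,"ax":0,"ay":0,"az":0,"claw":1}]' 25; python3 -m crank '[{"x":0,"y":0,"z":0,"ax":0,"ay":0,"az":0,"claw":1},{"x":0,"y":0,"z":0,"ax":0,"ay":0,"az":0,"claw":1},{"x":0,"y":0,"z":0,"ax":0,"ay":0,"az":0,"claw":1},{"x":0,"y":0,"z":0,"ax":0,"ay":0,"az":0,"claw":1},{"x":0,"y":0,"z":0,"ax":0,"ay":0,"az":0,"claw":1}]' 25; python3 d.py .480 -.328 .270
```

```text
time: 2.68
ee_pos: [0.48, -0.3316, 0.0938]
eef_rot: [0.923, -0.385, 0.001, 0.0]
ft_force: [-0.8, -0.3, 0.0]
width: 0.0611
time: 3.1
ee_pos: [0.4798, -0.3314, 0.0932]
eef_rot: [0.923, -0.385, 0.0, 0.0]
ft_force: [-1.5, 0.7, 5.8]
width: 0.0533
t 3.1 pos [ 0.4798 -0.3314  0.0932] shift [-0.0021 -0.0026 -0.1768] turn [-0.0001 -0.0004 -0.003 ] F [-1.47  0.68  5.84] T [0.19  0.259 0.001] w 0.0533 j [ 0.8   0.37 -0.33  1.71  0.13  1.08 -0.36]
```

```bash
python3 -m crank '[{"x":0,"y":0,"z":-0.02,"ax":0,"ay":0,"az":0,"claw":1},{"x":0,"y":0,"z":-0.055,"ax":0,"ay":0,"az":0,"claw":1},{"x":0,"y":0,"z":-0.09,"ax":0,"ay":0,"az":0,"claw":1},{"x":0,"y":0,"z":-0.125,"ax":0,"ay":0,"az":0,"claw":1},{"x":0,"y":0,"z":-0.155,"ax":0,"ay":0,"az":0,"claw":1}]' 25; python3 -m crank '[{"x":0,"y":0,"z":-0.015,"ax":0,"ay":0,"az":0,"claw":1},{"x":0,"y":0,"z":-0.025,"ax":0,"ay":0,"az":0,"claw":1},{"x":0,"y":0,"z":-0.025,"ax":0,"ay":0,"az":0,"claw":1},{"x":0,"y":0,"z":-0.025,"ax":0,"ay":0,"az":0,"claw":1},{"x":0,"y":0,"z":-0.025,"ax":0,"ay":0,"az":0,"claw":1}]' 25
cat > w.py <<'E'
from h import *
F=[]
for i in range(10):
    camera("top");F.append(r.read_state()["ft_force"])
F=np.array(F);print("force mean",F.mean(0).round(2),"sd",F.std(0).round(2))
E
python3 w.py; python3 d.py .548 .06 .270
```

```text
time: 3.52
ee_pos: [0.4794, -0.3312, 0.2497]
eef_rot: [0.923, -0.385, 0.0, 0.0]
ft_force: [0.2, 0.0, -0.7]
width: 0.0535
time: 3.93
ee_pos: [0.4788, -0.3309, 0.2706]
eef_rot: [0.923, -0.385, -0.001, -0.0]
ft_force: [-0.0, -0.1, -1.0]
width: 0.0535
force mean [ 0.13  0.02 -0.89] sd [0.38 0.61 0.61]
t 4.4333 pos [ 0.4795 -0.3312  0.2725] shift [-0.2301 -0.3237  0.0025] turn [ 0.    -0.    -0.003] F [ 0.53  0.47 -0.16] T [-0.004  0.029  0.013] w 0.0533 j [ 0.8   0.24 -0.33  1.49  0.08  1.43 -0.32]
```

Can at (.48,-.33) weighs about 0.9 N, so it's a light one. It goes to the tray.

```bash
python3 -m crank '[{"x":-0.012,"y":-0.011,"z":0,"ax":0,"ay":0,"az":0,"claw":1},{"x":-0.034,"y":-0.032,"z":0,"ax":0,"ay":0,"az":0,"claw":1},{"x":-0.06,"y":-0.056,"z":0,"ax":0,"ay":0,"az":0,"claw":1},{"x":-0.087,"y":-0.081,"z":0,"ax":0,"ay":0,"az":0,"claw":1},{"x":-0.113,"y":-0.105,"z":0,"ax":0,"ay":0,"az":0,"claw":1}]' 25; python3 -m crank '[{"x":-0.027,"y":-0.025,"z":0,"ax":0,"ay":0,"az":0,"claw":1},{"x":-0.054,"y":-0.05,"z":0,"ax":0,"ay":0,"az":0,"claw":1},{"x":-0.081,"y":-0.075,"z":0,"ax":0,"ay":0,"az":0,"claw":1},{"x":-0.108,"y":-0.1,"z":0,"ax":0,"ay":0,"az":0,"claw":1},{"x":-0.135,"y":-0.125,"z":0,"ax":0,"ay":0,"az":0,"claw":1}]' 25; python3 -m crank '[{"x":-0.027,"y":-0.025,"z":0,"ax":0,"ay":0,"az":0,"claw":1},{"x":-0.054,"y":-0.05,"z":0,"ax":0,"ay":0,"az":0,"claw":1},{"x":-0.081,"y":-0.075,"z":0,"ax":0,"ay":0,"az":0,"claw":1},{"x":-0.1,"y":-0.093,"z":0,"ax":0,"ay":0,"az":0,"claw":1},{"x":-0.11,"y":-0.102,"z":0,"ax":0,"ay":0,"az":0,"claw":1}]' 25;  python3 d.py .458 .287 .0985
```

```text
time: 4.85
ee_pos: [0.4744, -0.1746, 0.2726]
eef_rot: [0.923, -0.385, 0.0, 0.0]
ft_force: [0.2, -0.0, 0.6]
width: 0.0532
time: 5.27
ee_pos: [0.468, 0.0092, 0.2727]
eef_rot: [0.923, -0.385, 0.0, 0.0]
ft_force: [1.2, 0.1, 0.0]
width: 0.0538
time: 5.68
ee_pos: [0.4626, 0.1614, 0.2729]
eef_rot: [0.924, -0.383, 0.0, -0.0]
ft_force: [0.1, 0.8, -1.6]
width: 0.0538
t 5.6833 pos [0.4626 0.1614 0.2729] shift [-0.0921 -0.0853  0.1745] turn [-0.0005 -0.     -0.0005] F [ 0.12  0.84 -1.57] T [ 0.009 -0.053 -0.002] w 0.0538 j [ 0.33  0.06 -0.78  1.69  0.04  1.41 -1.24]
```

```bash
python3 -m crank '[{"x":-0.025,"y":-0.023,"z":0,"ax":0,"ay":0,"az":0,"claw":1},{"x":-0.05,"y":-0.046,"z":0,"ax":0,"ay":0,"az":0,"claw":1},{"x":-0.075,"y":-0.069,"z":0,"ax":0,"ay":0,"az":0,"claw":1},{"x":-0.092,"y":-0.085,"z":0.01,"ax":0,"ay":0,"az":0,"claw":1},{"x":-0.092,"y":-0.085,"z":0.04,"ax":0,"ay":0,"az":0,"claw":1}]' 25; python3 -m crank '[{"x":0,"y":0,"z":0.035,"ax":0,"ay":0,"az":0,"claw":1},{"x":0,"y":0,"z":0.07,"ax":0,"ay":0,"az":0,"claw":1},{"x":0,"y":0,"z":0.1,"ax":0,"ay":0,"az":0,"claw":1},{"x":0,"y":0,"z":0.118,"ax":0,"ay":0,"az":0,"claw":1},{"x":0,"y":0,"z":0.122,"ax":0,"ay":0,"az":0,"claw":1}]' 25;  python3 d.py .458 .287 .0985
python3 - <<'E'
from h import *
a=camera("top")["color"][120:280,60:260];b=camera("scene")["color"][90:250,240:440]
cv2.imwrite("pics/p2.png",np.hstack([cv2.resize(i,(400,320),interpolation=2) for i in(a,b)]))
E
```

```text
time: 6.1
ee_pos: [0.4588, 0.2894, 0.2358]
eef_rot: [0.924, -0.382, 0.001, -0.004]
ft_force: [1.3, 0.4, -1.4]
width: 0.0533
time: 6.52
ee_pos: [0.4576, 0.2811, 0.1073]
eef_rot: [0.923, -0.385, -0.002, 0.002]
ft_force: [-0.6, -1.0, -1.3]
width: 0.0538
t 6.5167 pos [0.4576 0.2811 0.1073] shift [-0.0039 -0.0045  0.0088] turn [ 0.0024  0.0007 -0.0027] F [-0.55 -0.98 -1.35] T [-0.028  0.037 -0.066] w 0.0538 j [ 0.08  0.36 -0.83  1.79  0.29  1.12 -1.64]
```

View pics/p2.png

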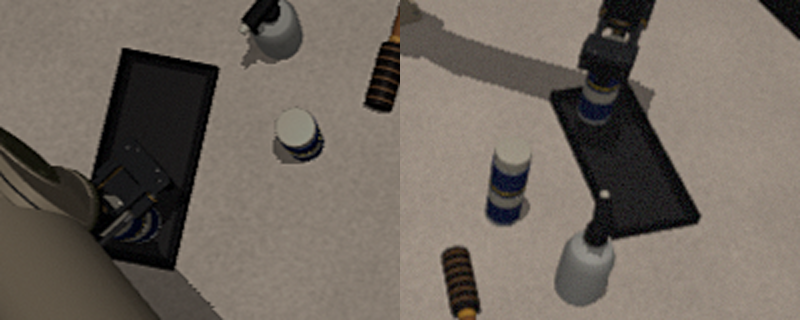

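The can is upright over the near half of the tray, inside the walls. Now I lower it.

```bash
python3 -m crank '[{"x":0,"y":0,"z":0.003,"ax":0,"ay":0,"az":0,"claw":1},{"x":0,"y":0,"z":0.006,"ax":0,"ay":0,"az":0,"claw":1},{"x":0,"y":0,"z":0.009,"ax":0,"ay":0,"az":0,"claw":1},{"x":0,"y":0,"z":0.011,"ax":0,"ay":0,"az":0,"claw":1},{"x":0,"y":0,"z":0.011,"ax":0,"ay":0,"az":0,"claw":1}]' 25;python3 w.py;  python3 d.py .458 .287 .0982
```

```text
time: 7.03
ee_pos: [0.4599, 0.2818, 0.0995]
eef_rot: [0.923, -0.386, 0.0, 0.0]
ft_force: [0.5, -0.2, -1.5]
width: 0.0533
force mean [-0.09 -0.28 -0.57] sd [0.59 0.55 0.39]
t 7.5333 pos [0.4598 0.2819 0.0996] shift [-0.0049 -0.0022  0.0014] turn [-0.    -0.    -0.003] F [ 0.76 -0.76 -0.57] T [-0.005 -0.058 -0.021] w 0.0535 j [ 0.07  0.37 -0.83  1.8   0.3   1.11 -1.65]
```

```bash
python3 -m crank '[{"x":0,"y":0,"z":0.0015,"ax":0,"ay":0,"az":0,"claw":1},{"x":0,"y":0,"z":0.002,"ax":0,"ay":0,"az":0,"claw":1},{"x":0,"y":0,"z":0.002,"ax":0,"ay":0,"az":0,"claw":1},{"x":0,"y":0,"z":0.002,"ax":0,"ay":0,"az":0,"claw":0.1},{"x":0,"y":0,"z":0.002,"ax":0,"ay":0,"az":0,"claw":-0.3}]' 5;python3 -m crank '[{"x":0,"y":0,"z":0,"ax":0,"ay":0,"az":0,"claw":-1},{"x":0,"y":0,"z":0,"ax":0,"ay":0,"az":0,"claw":-1},{"x":0,"y":0,"z":-0.02,"ax":0,"ay":0,"az":0,"claw":-1},{"x":0,"y":0,"z":-0.055,"ax":0,"ay":0,"az":0,"claw":-1},{"x":0,"y":0,"z":-0.09,"ax":0,"ay":0,"az":0,"claw":-1}]' 25;python3 d.py .575 .046 .222
```

```text
time: 7.95
ee_pos: [0.4598, 0.282, 0.0976]
eef_rot: [0.923, -0.385, 0.0, -0.0]
ft_force: [-0.3, 0.3, 0.4]
width: 0.0554
time: 8.37
ee_pos: [0.459, 0.2812, 0.1877]
eef_rot: [0.923, -0.385, -0.001, 0.001]
ft_force: [1.1, 1.0, 1.1]
width: 0.0813
t 8.3667 pos [0.459  0.2812 0.1877] shift [ 0.2488  0.0829 -0.0343] turn [ 0.0013  0.0005 -0.003 ] F [1.08 0.97 1.12] T [-0.033 -0.098 -0.018] w 0.0813 j [ 0.11  0.27 -0.86  1.7   0.21  1.27 -1.59]
```

```bash
python3 -m crank '[{"x":0.025,"y":0.008,"z":-0.015,"ax":0,"ay":0,"az":0,"claw":-1},{"x":0.06,"y":0.02,"z":-0.015,"ax":0,"ay":0,"az":0,"claw":-1},{"x":0.098,"y":0.033,"z":-0.015,"ax":0,"ay":0,"az":0,"claw":-1},{"x":0.136,"y":0.045,"z":-0.015,"ax":0,"ay":0,"az":0,"claw":-1},{"x":0.17,"y":0.057,"z":-0.015,"ax":0,"ay":0,"az":0,"claw":-1}]' 25; python3 -m crank '[{"x":0.035,"y":0.01,"z":0,"ax":0,"ay":0,"az":0,"claw":-1},{"x":0.065,"y":0.021,"z":0,"ax":0,"ay":0,"az":0,"claw":-1},{"x":0.078,"y":0.026,"z":0,"ax":0,"ay":0,"az":0,"claw":-1},{"x":0.078,"y":0.026,"z":0,"ax":0,"ay":0,"az":0,"claw":-1},{"x":0.078,"y":0.026,"z":0,"ax":0,"ay":0,"az":0,"claw":-1}]' 25;python3 w.py;python3 d.py .575 .046 .0932
```

```text
time: 8.78
ee_pos: [0.5396, 0.118, 0.2025]
eef_rot: [0.922, -0.386, 0.0, 0.0]
ft_force: [0.9, 0.3, 0.2]
width: 0.0871
time: 9.2
ee_pos: [0.5749, 0.047, 0.2022]
eef_rot: [0.922, -0.386, -0.0, -0.0]
ft_force: [-0.2, 1.3, -0.4]
width: 0.087
force mean [-0.02  0.13  0.07] sd [0.38 0.47 0.3 ]
t 9.7 pos [0.575  0.0475 0.2026] shift [0.001  0.0011 0.1094] turn [-0.     -0.0001 -0.0027] F [0.01 0.69 0.06] T [ 0.001 -0.018 -0.011] w 0.0872 j [ 0.43  0.32 -0.72  1.59  0.22  1.31 -1.11]
```

```bash
python3 -m crank '[{"x":0.001,"y":0.001,"z":0.02,"ax":0,"ay":0,"az":0,"claw":-1},{"x":0.001,"y":0.001,"z":0.05,"ax":0,"ay":0,"az":0,"claw":-1},{"x":0.001,"y":0.001,"z":0.085,"ax":0,"ay":0,"az":0,"claw":-1},{"x":0.001,"y":0.001,"z":0.105,"ax":0,"ay":0,"az":0,"claw":-1},{"x":0.001,"y":0.001,"z":0.109,"ax":0,"ay":0,"az":0,"claw":-1}]' 25; python3 -m crank '[{"x":0,"y":0,"z":0,"ax":0,"ay":0,"az":0,"claw":-0.3},{"x":0,"y":0,"z":0,"ax":0,"ay":0,"az":0,"claw":0.2},{"x":0,"y":0,"z":0,"ax":0,"ay":0,"az":0,"claw":0.5},{"x":0,"y":0,"z":0,"ax":0,"ay":0,"az":0,"claw":1},{"x":0,"y":0,"z":0,"ax":0,"ay":0,"az":0,"claw":1}]' 25; python3 -m crank '[{"x":0,"y":0,"z":0,"ax":0,"ay":0,"az":0,"claw":1},{"x":0,"y":0,"z":0,"ax":0,"ay":0,"az":0,"claw":1},{"x":0,"y":0,"z":0,"ax":0,"ay":0,"az":0,"claw":1},{"x":0,"y":0,"z":0,"ax":0,"ay":0,"az":0,"claw":1},{"x":0,"y":0,"z":0,"ax":0,"ay":0,"az":0,"claw":1}]' 25; python3 d.py .575 .046 .0932
```

```text
time: 10.12
ee_pos: [0.5727, 0.0453, 0.0897]
eef_rot: [0.923, -0.385, -0.003, 0.001]
ft_force: [0.3, -0.4, 0.3]
width: 0.087
time: 10.53
ee_pos: [0.5757, 0.0459, 0.0948]
eef_rot: [0.923, -0.386, 0.001, -0.0]
ft_force: [-0.4, 1.1, 1.0]
width: 0.0621
time: 10.95
ee_pos: [0.5754, 0.046, 0.0941]
eef_rot: [0.923, -0.385, 0.0, -0.0]
ft_force: [-1.4, 1.4, 5.9]
width: 0.054
t 10.95 pos [0.5754 0.046  0.0941] shift [-0.0003  0.0003  0.0009] turn [-0.0004 -0.0003 -0.0029] F [-1.4   1.43  5.88] T [0.113 0.102 0.008] w 0.054 j [ 0.4   0.42 -0.69  1.71  0.29  1.11 -1.16]
```

```bash
python3 -m crank '[{"x":0,"y":0,"z":-0.02,"ax":0,"ay":0,"az":0,"claw":1},{"x":0,"y":0,"z":-0.055,"ax":0,"ay":0,"az":0,"claw":1},{"x":0,"y":0,"z":-0.09,"ax":0,"ay":0,"az":0,"claw":1},{"x":0,"y":0,"z":-0.125,"ax":0,"ay":0,"az":0,"claw":1},{"x":0,"y":0,"z":-0.15,"ax":0,"ay":0,"az":0,"claw":1}]' 25; python3 -m crank '[{"x":0,"y":0,"z":-0.02,"ax":0,"ay":0,"az":0,"claw":1},{"x":0,"y":0,"z":-0.03,"ax":0,"ay":0,"az":0,"claw":1},{"x":0,"y":0,"z":-0.03,"ax":0,"ay":0,"az":0,"claw":1},{"x":0,"y":0,"z":-0.03,"ax":0,"ay":0,"az":0,"claw":1},{"x":0,"y":0,"z":-0.03,"ax":0,"ay":0,"az":0,"claw":1}]' 25; python3 w.py; python3 d.py .578 .268 .272
```

```text
time: 11.37
ee_pos: [0.5753, 0.0458, 0.2463]
eef_rot: [0.923, -0.385, 0.001, -0.0]
ft_force: [0.5, 0.4, -1.1]
width: 0.0533
time: 11.78
ee_pos: [0.5744, 0.0455, 0.2716]
eef_rot: [0.923, -0.386, -0.001, 0.001]
ft_force: [-0.4, -0.3, -1.7]
width: 0.0538
force mean [ 0.22 -0.01 -1.82] sd [0.38 0.5  0.61]
t 12.2833 pos [0.5751 0.0458 0.2735] shift [-0.156  -0.1583  0.0015] turn [ 0.    -0.    -0.003] F [ 0.08  0.78 -2.88] T [-0.042 -0.065  0.053] w 0.0537 j [ 0.44  0.28 -0.73  1.48  0.19  1.45 -1.08]
```

```bash
python3 w.py; python3 w.py
```

```text
force mean [ 0.19  0.15 -1.95] sd [0.33 0.63 0.38]
force mean [-0.08 -0.2  -1.97] sd [0.5  0.69 0.43]
```

1.9 N, under the 2.4 N limit, so light. It goes to the second tray spot.

```bash
python3 -m crank '[{"x":-0.012,"y":-0.012,"z":0,"ax":0,"ay":0,"az":0,"claw":1},{"x":-0.035,"y":-0.035,"z":0,"ax":0,"ay":0,"az":0,"claw":1},{"x":-0.06,"y":-0.06,"z":0,"ax":0,"ay":0,"az":0,"claw":1},{"x":-0.085,"y":-0.086,"z":0,"ax":0,"ay":0,"az":0,"claw":1},{"x":-0.11,"y":-0.111,"z":0,"ax":0,"ay":0,"az":0,"claw":1}]' 25; python3 -m crank '[{"x":-0.023,"y":-0.023,"z":0,"ax":0,"ay":0,"az":0,"claw":1},{"x":-0.039,"y":-0.039,"z":0,"ax":0,"ay":0,"az":0,"claw":1},{"x":-0.046,"y":-0.047,"z":0.005,"ax":0,"ay":0,"az":0,"claw":1},{"x":-0.046,"y":-0.047,"z":0.03,"ax":0,"ay":0,"az":0,"claw":1},{"x":-0.046,"y":-0.047,"z":0.06,"ax":0,"ay":0,"az":0,"claw":1}]' 25; python3 -m crank '[{"x":0,"y":0,"z":0.03,"ax":0,"ay":0,"az":0,"claw":1},{"x":0,"y":0,"z":0.06,"ax":0,"ay":0,"az":0,"claw":1},{"x":0,"y":0,"z":0.085,"ax":0,"ay":0,"az":0,"claw":1},{"x":0,"y":0,"z":0.1,"ax":0,"ay":0,"az":0,"claw":1},{"x":0,"y":0,"z":0.1,"ax":0,"ay":0,"az":0,"claw":1}]' 25; python3 d.py .578 .268 .0991
python3 - <<'E'
from h import *
a=camera("top")["color"][120:280,60:260];b=camera("scene")["color"][90:250,240:440]
cv2.imwrite("pics/p3.png",np.hstack([cv2.resize(i,(400,320),interpolation=2) for i in(a,b)]))
E
python3 d.py .578 .268 .0991
```

```text
time: 13.7
ee_pos: [0.5767, 0.2035, 0.2737]
eef_rot: [0.923, -0.386, 0.0, -0.0]
ft_force: [0.8, -0.7, -1.4]
width: 0.0537
time: 14.12
ee_pos: [0.5785, 0.2692, 0.2144]
eef_rot: [0.923, -0.385, 0.001, -0.001]
ft_force: [-0.0, -0.1, -2.3]
width: 0.0538
time: 14.53
ee_pos: [0.5763, 0.2655, 0.1094]
eef_rot: [0.923, -0.386, -0.002, 0.002]
ft_force: [-0.8, -0.3, -2.3]
width: 0.0543
t 14.5333 pos [0.5763 0.2655 0.1094] shift [-0.0006 -0.003   0.0102] turn [ 0.003   0.0008 -0.0034] F [-0.83 -0.25 -2.29] T [-0.092 -0.003  0.06 ] w 0.0543 j [ 0.05  0.55 -0.75  1.53  0.39  1.22 -1.55]
t 14.6333 pos [0.5781 0.2672 0.1137] shift [-0.0006 -0.0005  0.0146] turn [ 0.0003  0.     -0.0034] F [ 0.4   0.75 -0.84] T [ 0.053 -0.057 -0.041] w 0.0539 j [ 0.05  0.55 -0.75  1.53  0.39  1.22 -1.55]
```

View pics/p3.png

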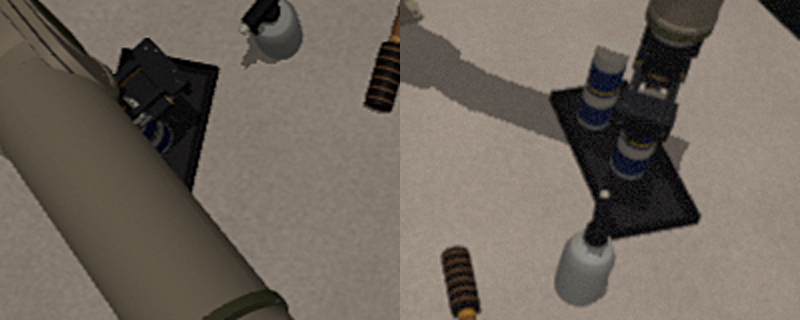

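The first can stands in the tray and the second hangs beside it, inside the walls. Lowering and releasing.

```bash
python3 -m crank '[{"x":0,"y":0,"z":0.004,"ax":0,"ay":0,"az":0,"claw":1},{"x":0,"y":0,"z":0.008,"ax":0,"ay":0,"az":0,"claw":1},{"x":0,"y":0,"z":0.012,"ax":0,"ay":0,"az":0,"claw":1},{"x":0,"y":0,"z":0.0145,"ax":0,"ay":0,"az":0,"claw":1},{"x":0,"y":0,"z":0.0145,"ax":0,"ay":0,"az":0,"claw":1}]' 25; python3 -m crank '[{"x":0,"y":0,"z":0.0005,"ax":0,"ay":0,"az":0,"claw":1},{"x":0,"y":0,"z":0.001,"ax":0,"ay":0,"az":0,"claw":1},{"x":0,"y":0,"z":0.001,"ax":0,"ay":0,"az":0,"claw":1},{"x":0,"y":0,"z":0.001,"ax":0,"ay":0,"az":0,"claw":0.1},{"x":0,"y":0,"z":0.001,"ax":0,"ay":0,"az":0,"claw":-0.3}]' 5;python3 -m crank '[{"x":0,"y":0,"z":0,"ax":0,"ay":0,"az":0,"claw":-1},{"x":0,"y":0,"z":0,"ax":0,"ay":0,"az":0,"claw":-1},{"x":0,"y":0,"z":-0.02,"ax":0,"ay":0,"az":0,"claw":-1},{"x":0,"y":0,"z":-0.055,"ax":0,"ay":0,"az":0,"claw":-1},{"x":0,"y":0,"z":-0.09,"ax":0,"ay":0,"az":0,"claw":-1}]' 25;python3 d.py .566 -.170 .21
```

```text
time: 15.05
ee_pos: [0.5778, 0.2681, 0.0992]
eef_rot: [0.923, -0.385, 0.0, -0.0]
ft_force: [0.3, 0.8, -2.9]
width: 0.0538
time: 15.47
ee_pos: [0.5779, 0.2681, 0.0984]
eef_rot: [0.923, -0.385, 0.0, -0.0]
ft_force: [-0.6, 0.1, 0.4]
width: 0.0551
time: 15.88
ee_pos: [0.5772, 0.2669, 0.1878]
eef_rot: [0.923, -0.386, -0.001, 0.001]
ft_force: [0.6, 0.5, 0.6]
width: 0.0813
t 15.8833 pos [0.5772 0.2669 0.1878] shift [ 0.3029  0.315  -0.0215] turn [ 0.0014  0.0004 -0.0031] F [0.61 0.46 0.63] T [ 0.089 -0.095  0.044] w 0.0813 j [ 0.06  0.49 -0.77  1.44  0.34  1.35 -1.52]
```

```bash
python3 -m crank '[{"x":0.012,"y":0.012,"z":-0.02,"ax":0,"ay":0,"az":0,"claw":-1},{"x":0.038,"y":0.039,"z":-0.02,"ax":0,"ay":0,"az":0,"claw":-1},{"x":0.065,"y":0.067,"z":-0.02,"ax":0,"ay":0,"az":0,"claw":-1},{"x":0.092,"y":0.095,"z":-0.02,"ax":0,"ay":0,"az":0,"claw":-1},{"x":0.119,"y":0.123,"z":-0.02,"ax":0,"ay":0,"az":0,"claw":-1}]' 25; python3 -m crank '[{"x":0.026,"y":0.027,"z":0,"ax":0,"ay":0,"az":0,"claw":-1},{"x":0.052,"y":0.054,"z":0,"ax":0,"ay":0,"az":0,"claw":-1},{"x":0.078,"y":0.081,"z":0,"ax":0,"ay":0,"az":0,"claw":-1},{"x":0.104,"y":0.108,"z":0,"ax":0,"ay":0,"az":0,"claw":-1},{"x":0.13,"y":0.135,"z":0,"ax":0,"ay":0,"az":0,"claw":-1}]' 25; python3 -m crank '[{"x":0.025,"y":0.026,"z":0,"ax":0,"ay":0,"az":0,"claw":-1},{"x":0.044,"y":0.047,"z":0,"ax":0,"ay":0,"az":0,"claw":-1},{"x":0.054,"y":0.057,"z":0,"ax":0,"ay":0,"az":0,"claw":-1},{"x":0.054,"y":0.057,"z":0,"ax":0,"ay":0,"az":0,"claw":-1},{"x":0.054,"y":0.057,"z":0,"ax":0,"ay":0,"az":0,"claw":-1}]' 25; python3 d.py .566 -.170 .0935
```

```text
time: 16.3
ee_pos: [0.5736, 0.0945, 0.2079]
eef_rot: [0.923, -0.386, 0.0, 0.0]
ft_force: [1.3, 0.2, -1.0]
width: 0.0871
time: 16.72
ee_pos: [0.5688, -0.093, 0.208]
eef_rot: [0.923, -0.386, 0.0, 0.0]
ft_force: [0.5, -0.4, -0.2]
width: 0.0875
time: 17.13
ee_pos: [0.5666, -0.169, 0.2078]
eef_rot: [0.923, -0.386, -0.0, -0.0]
ft_force: [1.0, 1.3, 0.4]
width: 0.0867
t 17.1333 pos [ 0.5666 -0.169   0.2078] shift [0.0003 0.0011 0.1143] turn [-0.0001  0.0003 -0.0034] F [1.05 1.35 0.41] T [ 0.069 -0.045  0.036] w 0.0867 j [ 0.73  0.33 -0.63  1.55  0.2   1.33 -0.72]
```

```bash
python3 -m crank '[{"x":0,"y":0.001,"z":0.02,"ax":0,"ay":0,"az":0,"claw":-1},{"x":0,"y":0.001,"z":0.055,"ax":0,"ay":0,"az":0,"claw":-1},{"x":0,"y":0.001,"z":0.09,"ax":0,"ay":0,"az":0,"claw":-1},{"x":0,"y":0.001,"z":0.11,"ax":0,"ay":0,"az":0,"claw":-1},{"x":0,"y":0.001,"z":0.114,"ax":0,"ay":0,"az":0,"claw":-1}]' 25; python3 -m crank '[{"x":0,"y":0,"z":0,"ax":0,"ay":0,"az":0,"claw":-0.3},{"x":0,"y":0,"z":0,"ax":0,"ay":0,"az":0,"claw":0.2},{"x":0,"y":0,"z":0,"ax":0,"ay":0,"az":0,"claw":0.5},{"x":0,"y":0,"z":0,"ax":0,"ay":0,"az":0,"claw":1},{"x":0,"y":0,"z":0,"ax":0,"ay":0,"az":0,"claw":1}]' 30; python3 -m crank '[{"x":0,"y":0,"z":0,"ax":0,"ay":0,"az":0,"claw":1},{"x":0,"y":0,"z":0,"ax":0,"ay":0,"az":0,"claw":1},{"x":0,"y":0,"z":0,"ax":0,"ay":0,"az":0,"claw":1},{"x":0,"y":0,"z":0,"ax":0,"ay":0,"az":0,"claw":1},{"x":0,"y":0,"z":0,"ax":0,"ay":0,"az":0,"claw":1}]' 30; python3 d.py .566 -.17 .0935
```

```text
time: 17.55
ee_pos: [0.564, -0.1669, 0.0902]
eef_rot: [0.923, -0.384, -0.003, -0.0]
ft_force: [0.4, 0.4, -0.6]
width: 0.087
time: 17.97
ee_pos: [0.5667, -0.1699, 0.0954]
eef_rot: [0.923, -0.385, 0.001, -0.0]
ft_force: [0.0, 0.1, 0.3]
width: 0.0616
time: 18.38
ee_pos: [0.5664, -0.1698, 0.0948]
eef_rot: [0.923, -0.385, 0.0, -0.0]
ft_force: [-1.7, 0.7, 6.5]
width: 0.0533
t 18.3833 pos [ 0.5664 -0.1698  0.0948] shift [-0.0002  0.0004  0.0013] turn [-0.0002 -0.0004 -0.003 ] F [-1.72  0.66  6.5 ] T [0.156 0.293 0.001] w 0.0533 j [ 0.7   0.43 -0.61  1.68  0.27  1.12 -0.77]
```

```bash
python3 -m crank '[{"x":0,"y":0,"z":-0.015,"ax":0,"ay":0,"az":0,"claw":1},{"x":0,"y":0,"z":-0.045,"ax":0,"ay":0,"az":0,"claw":1},{"x":0,"y":0,"z":-0.08,"ax":0,"ay":0,"az":0,"claw":1},{"x":0,"y":0,"z":-0.11,"ax":0,"ay":0,"az":0,"claw":1},{"x":0,"y":0,"z":-0.14,"ax":0,"ay":0,"az":0,"claw":1}]' 30; python3 -m crank '[{"x":0,"y":0,"z":-0.02,"ax":0,"ay":0,"az":0,"claw":1},{"x":0,"y":0,"z":-0.03,"ax":0,"ay":0,"az":0,"claw":1},{"x":0,"y":0,"z":-0.03,"ax":0,"ay":0,"az":0,"claw":1},{"x":0,"y":0,"z":-0.03,"ax":0,"ay":0,"az":0,"claw":1},{"x":0,"y":0,"z":-0.03,"ax":0,"ay":0,"az":0,"claw":1}]' 30; python3 w.py;python3 w.py; python3 d.py .578 .268 .272
python3 - <<'E'
from h import *
cv2.imwrite("pics/p4.png",np.hstack([cv2.resize(camera(n)["color"],(400,300),interpolation=cv2.INTER_AREA) for n in("top","scene")]))
E
```

```text
time: 18.8
ee_pos: [0.5655, -0.1698, 0.2351]
eef_rot: [0.923, -0.385, -0.0, 0.0]
ft_force: [1.0, 0.4, -3.2]
width: 0.0536
time: 19.22
ee_pos: [0.5652, -0.1698, 0.2619]
eef_rot: [0.923, -0.385, -0.001, 0.0]
ft_force: [-0.1, -0.6, -3.3]
width: 0.0534
force mean [-0.07 -0.08 -3.2 ] sd [0.46 0.44 0.53]
force mean [-0.06 -0.02 -3.18] sd [0.47 0.28 0.52]
t 20.2167 pos [ 0.566  -0.1698  0.2641] shift [-0.303  -0.3163 -0.008 ] turn [-0.     -0.0001 -0.003 ] F [ 0.31  0.64 -3.52] T [-0.011 -0.038 -0.026] w 0.0536 j [ 0.73  0.3  -0.64  1.46  0.18  1.43 -0.71]
```

View pics/p4.png

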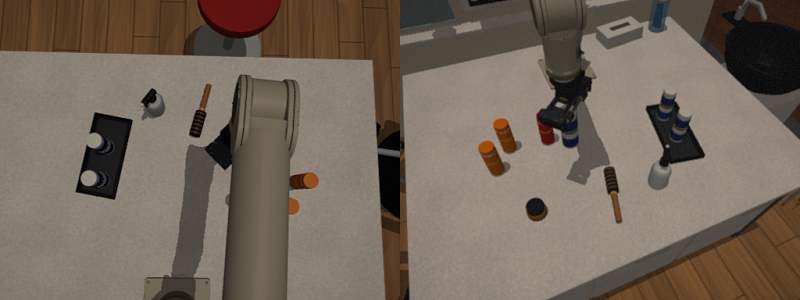

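The heaviest reads 3.2 N. The picture shows both light cans upright in the tray, the third hanging from the gripper, and the brush, jar and mister apparently in place. One numeric check of the tray cans and clutter before handing in.

```bash
python3 - <<'E'
from h import *
c=camera("top");b=cv2.GaussianBlur(c["color"],(3,3),0).astype(int)
c0=cv2.GaussianBlur(cv2.imread("pics/top0.png"),(3,3),0).astype(int)
m=((b[...,1]>95)).astype(np.uint8);m[:145]=0;m[258:]=0;m[:,:100]=0;m[:,165:]=0
n,l,s,ce=cv2.connectedComponentsWithStats(m)
T=np.array([.547,.273]);u=np.array([.987,-.159]);v=np.array([.159,.987])
for i in range(1,n):
    if 120<s[i][4]<600:
        P=ray(c,ce[i],.155)[:2];print("cap",s[i],P.round(3),"tray frame",((P-T)@u).round(3),((P-T)@v).round(3))
for nm,(x,y,w,h) in dict(brush=(235,100,45,80),jar=(330,138,40,35),mister=(172,105,45,50)).items():
    print(nm,"mean abs diff",np.abs(b-c0)[y:y+h,x:x+w].mean().round(2))
s=r.read_state();print(s["ee_pos"],s["width"],s["ft_force"],abs(s["joint_vel"]).max())
E
```

```text
cap [133 145  32   7 121] [0.663 0.191] tray frame 0.128 -0.063
cap [104 218  20  20 316] [0.457 0.279] tray frame -0.09 -0.008
brush mean abs diff 10.01
jar mean abs diff 44.46
mister mean abs diff 8.97
[ 0.56600628 -0.16980759  0.26407023] 0.05296724265974467 [-0.96954709  0.06963964 -2.31464869] 0.0010209649419886614
```

```bash
python3 - <<'E'
from h import *
t=camera("top");P=ray(t,(126.7,180),.155)[:2];d=P-[.547,.273];print("cap2",P.round(3),d@[.987,-.159],d@[.159,.987])
c=camera("scene");a=cv2.imread("pics/scene0.png")
for nm,(x,y,w,h) in dict(brush=(255,208,35,80),jar=(155,248,40,40),mister=(312,180,42,68)).items():
    p=c["color"][y-6:y+h+6,x-6:x+w+6];q=cv2.matchTemplate(p,a[y:y+h,x:x+w],cv2.TM_CCOEFF_NORMED);_,v,_,l=cv2.minMaxLoc(q);print(nm,"score",round(v,3),"shift px",np.array(l)-6)
E
```

```text
cap2 [0.577 0.253] 0.032618476795319054 -0.015457153299127368
brush score 0.979 shift px [0 0]
jar score 0.994 shift px [0 0]
mister score 0.993 shift px [0 0]
```

```bash
python3 -c "
from bench import close_job;print(close_job())"
```

```text
the job is handed in; nothing more can be done
None
```

The job is handed in: the heaviest can is held up in the gripper and the two lighter ones stand in the black tray. No verdict was reported.

- **Weights:** the three cans read about 0.9 N, 1.9 N and 3.2 N. The first two went into the tray and the 3.2 N can is the one being held.
- **Held can:** its underside is about 17 cm above the counter by the arm's own reading. At the last reading the arm was still and the fingers stood at 53 mm.
- **Tray cans:** both look upright in the last picture. Their positions in the tray frame are about (-0.09, -0.01) m and (0.03, -0.02) m, well inside the limits.
- **Hairbrush, wax jar and mister:** each shows 0 px of shift in the scene view compared with the start.

Some checks disagreed or failed:
- The two cameras placed the can caps 5 to 11 mm apart, so I used the average. All three grasps held.
- An automatic outline of the second tray can merged with something else in the picture. I took its position from the picture by eye instead, and it agreed with where I released it to about 15 mm.
- The arm hid the jar in the top view, so I checked the jar in the scene view only.

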